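Clamp a sign blank: release-slide the end stop home, then wedge it tight

ROBOT

A 6-joint arm with a two-finger parallel gripper is mounted at the origin on the work surface. World frame = base frame: x ahead of the robot, y to its left, z up, the work surface at z = 0. Lengths are in mm, angles in rad, forces in N, time in s.
With the tool pointing down it reaches from about 400 to 925 mm from the base axis. Payload 12.5 kg.
Tool frame: the origin (TCP) lies on the centre line of the jaws, within the pads' length; the fingertips stand 8 mm ahead of it and the grasp point (between the pads) lies 11 mm behind it; z points along the fingers, x is the direction in which the jaws open and shut, and the axes are right-handed (so a half turn about z gives the same grasp; the last joint's range is limited). The gripper opens to 95 mm and grips with 3 to 60 N. Pads are 20 mm wide; open, the fingers measure 119 mm over their backs; the gripper's body (75 mm by 180 mm) begins 59 mm behind the grasp point.
Start: joints at [1.01, 0.491, 1.559, -0, 1.092, -0.106], TCP at [274.54, 561.496, 184.261] pointing down, gripper open.
Joint ranges: [-3.1, 3.1], [-0.84, 2.19], [0.05, 2.79], [-1.13, 4.28], [0.06, 2.93], [-2.69, 2.69]. Speed limits (rad/s): [2.22, 2.22, 2.79, 3.14, 3.14, 3.14].

INTERFACE

Orientations are given as [roll, pitch, yaw] about the fixed x, y, z axes, in that order (R = Rz(yaw) Ry(pitch) Rx(roll)).
In Python, from cell import env gives the robot as it stands. The module is installed in compiled form; this text tells all that it offers.
- The arm moves only by the tool send_rows, never from a script. Its argument "moves" is a list that holds one entry, the list of rows, each a list of 6 numbers: the shift along the tool's x, y, z as a fraction of full scale, then the turn, a rotation vector about the tool's x, y, z as a fraction of full scale. A call has 1 to 12 rows; each row is the pose to reach, as a shift and turn from the pose commanded when the call began, along the tool's axes at that moment; what a row does not reach only later rows make up. Full scale, the value 1, is 0.3 m for a shift and 90 degrees for a turn. A row lasts 1/12 s, in which the tool goes at most 41.7 mm and 7.16 degrees, less where a joint would pass 70% of its speed; a pose out of reach is approached as far as the arm can. A call with a number of a shift or a turn outside -1 to 1 is refused whole. A call with a gripper value outside its range is refused whole. "grip" is the gripper's target within -1 to 1 (shut at 1, half-way at 0, fully open at -1), set as the call begins (left out, the last holds). The fingers move at their own pace and stop on an object; the grip force is fixed at half the most. Time passes only in rows, so rows that repeat a pose let the fingers close. It gives the time, the measured TCP pose, the force and the opening at its end, in the units of the state.
- env.state(): the state, without advancing time (a new reading comes with each control period).
- env.read_camera(name): name is "side" or "top" or "wrist"; returns a dict with "image" (400x640x3 uint8, red, green, blue), "mtx" (3x3 intrinsics, pixels), "T" (4x4, takes a point from camera to world coordinates); the wrist camera has in their place "mount" (4x4, takes a point from camera to tool coordinates, whose origin is the TCP and whose axes are the tool frame's). Camera axes: x right, y up, looking along -z (the intrinsics and any distortion apply to the point x, -y, -z); pixel columns grow to the right and rows downward; lengths in mm; the calibration is good to about 2 mm. A picture is of the moment at which its call begins: read the wrist's pose just before it. There is no depth.
- env.job_done(): hands the job in, once; it reports no verdict.
Trained networks look in the newest picture that a camera, given by its name, has taken for a name from the list of things; names that differ only in an ending like _2 or _b are one class to them, and where a whole thing is asked for, a point or a joint stands for the part that bears it (a point fixed in the world has none). Each returns a list of dicts, best first, with "confidence" (0 to 1); they miss things now and then, are a little off and sometimes report something else, mostly with a low value. They report only what shows in the picture. A call takes as long as a camera call. They do not tell look-alikes from the thing itself.
- env.look_for(camera, thing): "xy" ([column, row] in pixels, amid what is visible of it).
- env.outline_of(camera, thing): "region" (400x640 bool, what is visible of it) and "xy" ([column, row] in pixels, amid what is visible of it).
The state is a dict: "t": time; "joints": joint angles; "qvel": joint speeds; "tau": joint torques, N m; "eef_pos": TCP position; "tcp_rot": TCP orientation; "ft_force": force on the tool from outside, world axes, zero at the start; "moment": the same for the moment, N m; "opening": opening from 0.0 (shut) to 1.0 (fully open).
Only numpy, scipy, OpenCV 4.12 (cv2) and the standard library are available. Lean on these libraries where they do the work, as an engineer would, in place of code of your own. Each camera call takes 0.05 s, during which the arm holds its last target. There are 200 camera calls.

TASK

Clamp the sign blank in the jig: pinch the grip of the sliding stop so that its thumb button is held in, slide the stop all the way along its rail towards the blank, and let go so that it locks there. Then lift the steel wedge out of its holder, set it down upright on the open bench, take a fresh hold of it, and drive it thin end first, upright and down on the jig's bed, into the gap between the stop's slanted jaw and the blank, until the blank is held tight against the end fence. Let go of everything and leave the other things on the bench where they lie.

Things in the scene. Friction and masses are not known exactly. Their poses are not given: they have to be found in the camera images.
- jig: Fixed clamping jig: plywood bed 12 mm thick; origin at bench level, bed spans x -60..70, y -175..175 mm. Its +x points away from the robot, +y to the robot's left (yawed up to 0.3 rad). Right half: rail along y with the sliding stop. Left half: the blank, with the end wall of the fence (inner face y = 150) at its left and a low back ledge (inner face x = 55.5) behind it.
- fence: L-shaped aluminium fence fixed to the jig: end wall 115 (x) x 18 (y) mm, rising from the bed to 42 mm above the bench, its centre at this origin at the level of the bed's top; and the low back ledge.
- stop (a joint): How far the sliding stop has gone along its rail, in m, towards jig +y: 0 at the right end, 0.100 fully home at the rail's hard end next to the blank. Starts at 0 to 0.043. Its pawl locks it in the notches of a rack, 7 mm apart, the last one at home, and holds 25 N or more, unless the thumb button is in; then it slides with about 2 N.
- stop_grip (a point): Moves with the stop; jig x = 7.5, y = -110 + travel mm, 60 mm above the bench: middle of the upright black grip (34 mm wide in y, 34 to 78 mm above the bench, stop top at 34 round it). Pinch it from above along jig x: fixed far (+x) face 12.5 mm from this point; button's near (-x) face 19.5 mm at rest, 12.5 fully in (32 mm across at rest, 25 pressed).
- release (a joint): Thumb button on the near (-x) face of the grip, 26 wide x 28 mm tall, centred at the height of point stop_grip: 0 = out (locked), 0.007 m = fully in (free). Its spring gives 10 N at first, 14 N fully in. Pinching the grip pushes it in; let go within 2 mm of a notch and it springs out fully and locks there.
- jaw_mouth (a point): Near corner of the slanted upright face of the jaw, on the stop's left (+y) side, 24 mm above the bench; jig x = -45, y = -73.5 + travel mm. The face runs 45 mm to jig +x, leaning 7.5 mm to +y (1 in 6), top 34 mm up. Rubber behind it gives 1 mm at 12 N. Stop home and blank at the fence: 13.5 mm gap from here to the blank's right edge, 6 mm at the far end.
- blank: Loose white sign blank lying on the bed, 100 (x) x 110 (y) x 22 mm thick, about 0.3 kg, axes as the jig's. Origin: centre of its underside, 12 mm above the bench. Starts up to 2 mm short of the end wall and up to 2 mm short of the back ledge; tight at the end wall, its origin is at jig y = 95 mm.
- wedge: Steel wedge, 64 (x) x 32 mm high, 0.22 kg. Origin: underside, mid-length. Thin end x = +32 (9 mm, y 1..10, corners cut to 6), thick end x = -32 (y -9.7..10). Its +y face is straight, goes to the blank; the -y face slants 1 in 6 like the jaw. Tight, its x is along jig +x, origin near jig x -45, y 30, on the bed, 32 mm still in front. About 20 N drives it tight; friction keeps it. Starts 6 mm up.
- holder: Fixed grey holder, 54 (x) x 64 (y) x 36 mm high, origin centre of underside, axes as the wedge standing upright in it, which is at its origin, 6 mm up. Cheeks reach to 2 mm below the wedge's top, so take the wedge by its two ends, 5 mm out past the holder (64 mm along x, from above). At the robot's right or left.
- tape: Bystander: cardboard ring (roll core), 96 mm across, 30 mm high, lying flat, on the side where the holder is not. Origin: centre of underside.
- knife: Bystander: black craft knife lying flat, 160 mm long along its x, 18 mm high. Origin: underside of the handle's middle.
- squeegee: Bystander: white flat squeegee, 70 x 90 x 10 mm, lying flat. Origin: centre of underside.
Things that resemble listed ones, but are neither listed nor needed, are in the scene too. There is more than one size of the wedge; the job needs the larger. What is shaped like the blank but purple is not meant.

How it is judged:
By the outcome, as a careful person would: the job done as asked, in the order asked, and still so for the second after the job is handed in, with the robot touching nothing.
It also fails if it takes over 67 s, if anything falls off the work surface, if the arm or the gripper's body presses on something with over 40 N, if the wrist force passes 120 N, or if a joint passes its speed limit or range.

## Working session

There is one attempt and no reset: what is moved stays moved. The work goes in short steps, Python scripts to look and compute and a tool call to move; the robot and the scene stay as the last step left them, time stands still between calls to the robot, and variables do not carry over. Pictures are saved under pics/ and viewed, about 8 in all and at most 12, crops included, and the job is handed in when it is done.

Besides the shell and the picture viewer there is one more tool, called after "Emit:" in YAML: its name, and indented under it one key for each argument. send_rows: Moves the arm, as the interface text tells. Its arguments: {"type":"object","properties":{"moves":{"type":"array","items":{"type":"array","items":{"type":"array","items":{"type":"number"}}}},"grip":{"type":"number"}},"required":["moves"]}

```bash
mkdir -p pics; cat > h.py <<'E'
import numpy as np, cv2
from cell import env
from scipy.spatial.transform import Rotation as R
def Tcam(name,r,st=None):
    if 'T' in r: return np.array(r['T'])
    st=st or env.state(); T=np.eye(4); T[:3,:3]=R.from_euler('xyz',st['tcp_rot']).as_matrix(); T[:3,3]=st['eef_pos']
    return T@np.array(r['mount'])
def ray(uv,r,T,z):
    K=np.array(r['mtx']); p=np.linalg.solve(K,[uv[0],uv[1],1]); d=T[:3,:3]@[p[0],-p[1],-p[2]]
    o=T[:3,3]; return o+d*(z-o[2])/d[2]
def proj(P,r,T):
    K=np.array(r['mtx']); q=np.linalg.inv(T)@np.append(P,1); v=K@[q[0],-q[1],-q[2]]; return v[:2]/v[2]
E
python3 - <<'E'
from h import *
print(env.state())
ims=[]
for c in ['top','side']:
    r=env.read_camera(c); T=Tcam(c,r); print(c,{k:(v if k not in('image','T','mtx') else None) for k,v in r.items()},T.round(2).tolist(),np.array(r['mtx']).round(1).tolist())
    cv2.imwrite(f'pics/{c}0.png',r['image'][:,:,::-1])
    for n in ['jig','fence','stop','stop_grip','release','jaw_mouth','blank','wedge','holder','tape','knife','squeegee']:
        print(n,[(round(d['confidence'],2),np.round(d['xy']).tolist(),ray(d['xy'],r,T,30)[:2].round().tolist()) for d in env.look_for(c,n)[:4]])
E
```

```text
{'t': 0.0, 'joints': array([ 1.01040185e+00,  4.91570846e-01,  1.55948250e+00, -1.04355517e-05,
        1.09174419e+00, -1.05656034e-01]), 'qvel': array([-3.81141133e-06, -9.47525151e-04, -2.86636628e-04,  1.13509438e-03,
        1.08122905e-03, -1.09332259e-03]), 'tau': array([ 7.96559380e-04, -6.12664962e+01, -2.58180213e+01,  6.92553283e-02,
        4.82687820e-02, -1.20175469e-04]), 'eef_pos': array([274.36554061, 561.215166  , 183.6433945 ]), 'tcp_rot': array([-3.14147479e+00,  1.19913718e-03,  1.11606277e+00]), 'ft_force': array([0.18944253, 0.50332063, 0.32851787]), 'moment': array([ 0.04175994, -0.00737576, -0.00661418]), 'opening': 0.9991342033747717}
top {'image': None, 'mtx': None, 'T': None} [[0.01, 1.0, -0.06, 462.07], [-1.0, 0.0, -0.04, -8.38], [-0.04, 0.06, 1.0, 963.6], [0.0, 0.0, 0.0, 1.0]] [[371.3, 0.0, 318.7], [0.0, 371.3, 208.6], [0.0, 0.0, 1.0]]
jig [(0.61, [350.0, 179.0], [595.0, -53.0]), (0.42, [301.0, 190.0], [566.0, 72.0])]
fence [(0.64, [274.0, 181.0], [590.0, 140.0])]
stop [(0.56, [364.0, 180.0], [591.0, -88.0])]
stop_grip [(0.76, [364.0, 179.0], [596.0, -86
[... 762 characters left out ...]
, -80.0])]
fence [(0.8, [310.0, 181.0], [568.0, 144.0])]
stop []
stop_grip [(0.82, [361.0, 222.0], [592.0, -82.0])]
release [(0.68, [365.0, 215.0], [615.0, -66.0]), (0.39, [312.0, 179.0], [577.0, 153.0])]
jaw_mouth [(0.79, [365.0, 223.0], [599.0, -91.0])]
blank [(0.98, [320.0, 194.0], [562.0, 76.0]), (0.87, [251.0, 215.0], [358.0, 97.0]), (0.68, [364.0, 222.0], [598.0, -85.0])]
wedge [(0.72, [345.0, 294.0], [427.0, -251.0]), (0.61, [364.0, 321.0], [423.0, -327.0]), (0.29, [322.0, 195.0], [565.0, 70.0])]
holder [(0.87, [373.0, 327.0], [430.0, -349.0])]
tape [(0.59, [248.0, 166.0], [443.0, 320.0])]
knife [(0.8, [471.0, 272.0], [705.0, -353.0])]
squeegee [(0.83, [305.0, 139.0], [675.0, 365.0])]
```

View pics/top0.png

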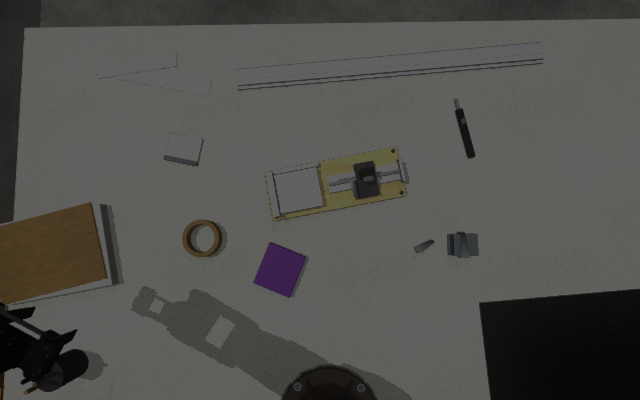

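The top view shows:
- The jig is at about (335,183), with the blank at (299,190) and the stop at (366,180).
- The purple look-alike of the blank is at (279,269).
- Two wedges show: one upright in the grey holder at (462,245), and a smaller loose one at (424,245). The one in the holder fits the description.

I'll confirm this in an enlarged crop.

```bash
python3 - <<'E'
from h import *
im=cv2.imread('pics/top0.png'); im=np.clip(im.astype(float)*1.6,0,255).astype(np.uint8)
a=cv2.resize(im[140:228,255:415],(800,440),interpolation=cv2.INTER_CUBIC)
b=cv2.resize(im[225:265,405:485],(320,160),interpolation=cv2.INTER_CUBIC)
s=cv2.imread('pics/side0.png'); s=np.clip(s.astype(float)*1.6,0,255).astype(np.uint8)
c=cv2.resize(s[280:345,320:420],(246,160),interpolation=cv2.INTER_CUBIC)
d=np.zeros((160,800,3),np.uint8); d[:,:320]=b; d[:,330:576]=c
cv2.imwrite('pics/crop0.png',np.vstack([a,d]))
E
```

```text
(no output)
```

View pics/crop0.png

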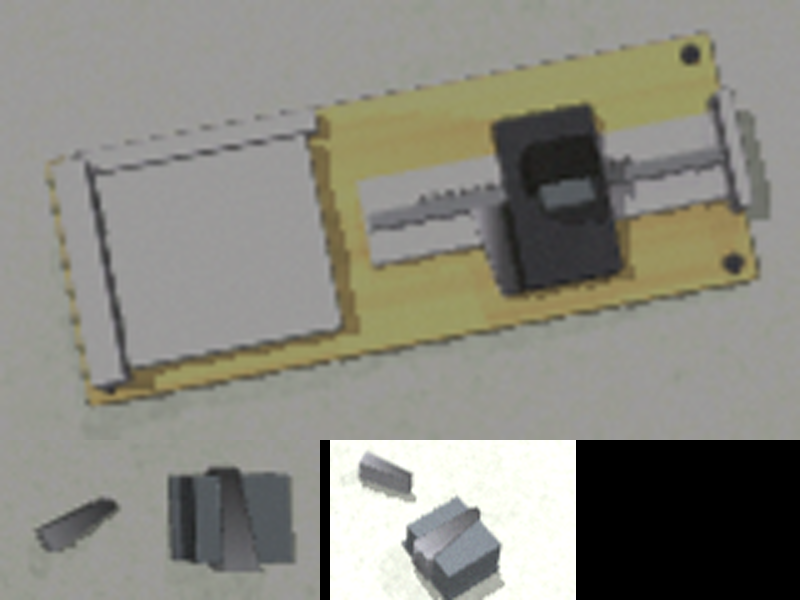

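The crop confirms it. The larger wedge stands in the holder, thin end away from the robot. The loose small one at (424,245) and the purple block are decoys. Next I fit the poses and go closer.

```bash
python3 - <<'E'
from h import *
r=env.read_camera('top'); T=Tcam('top',r)
c=np.array([[708,33],[758,278],[92,402],[48,158]])/5+[255,140]
J=np.array([[70,-175],[-60,-175],[-60,175],[70,175.]])
W=np.array([ray(p,r,T,12)[:2] for p in c]); print(W.round(1))
a=(W-W.mean(0)); b=J-J.mean(0); yaw=np.arctan2((b[:,0]*a[:,1]-b[:,1]*a[:,0]).sum(),(a*b).sum())
Rm=np.array([[np.cos(yaw),-np.sin(yaw)],[np.sin(yaw),np.cos(yaw)]]); o=W.mean(0)-Rm@J.mean(0)
print('jig',o,yaw,(W-(J@Rm.T+o)).round(1).tolist())
g=(np.array([566,190])/5+[255,140]); G=ray(g,r,T,78)[:2]; print('grip',G,(Rm.T@(G-o)))
# wedge top (z=38): thin end mid, thick end mid
for p in [(224,467),(238,570)]:
    q=np.array([p[0],p[1]-440])/4+[405,225]; print('w',ray(q,r,T,38)[:2].round(1))
rs=env.read_camera('side'); Ts=Tcam('side',rs)
for P in np.vstack([J]): 
    w=Rm@P+o; print('side',proj([w[0],w[1],12],rs,Ts).round(1))
w=env.read_camera('wrist'); print(np.array(w['mount']).round(2).tolist(),np.array(w['mtx']).round(1).tolist())
E
```

```text
[[ 681.9 -172.9]
 [ 555.2 -197.2]
 [ 490.4  143.7]
 [ 617.2  168.4]]
jig [581.27283566 -15.43347846] 0.1879003575053431 [[-0.8, 1.4], [0.2, 1.3], [0.8, -1.5], [-0.1, -1.2]]
grip [590.8376125  -93.43098467] [ -5.17324728 -78.41130942]
w [ 463.7 -323.7]
w [ 401. -331.]
side [410.2 234.9]
side [376.4 260.6]
side [287.3 194.4]
side [320.3 176.7]
[[1.0, -0.0, 0.0, 0.6], [0.0, -0.96, -0.29, -83.38], [0.0, 0.29, -0.96, -199.25], [0.0, 0.0, 0.0, 1.0]] [[305.5, 0.0, 314.8], [0.0, 305.5, 199.3], [0.0, 0.0, 1.0]]
```

```bash
cat >> h.py <<'E'
def frac(p,yaw,st=None,s0=None):
    """fractions to reach TCP p, tool pointing down at yaw; from commanded pose s0=(pos,yaw) or state"""
    st=st or env.state(); p0=np.array(st['eef_pos']); R0=R.from_euler('xyz',st['tcp_rot'])
    if s0 is not None: p0=np.array(s0[0]); R0=R.from_euler('xyz',[np.pi,0,s0[1]])
    d=R0.inv().apply(np.array(p)-p0)/300; t=(R0.inv()*R.from_euler('xyz',[np.pi,0,yaw])).as_rotvec()/(np.pi/2)
    return d.round(4).tolist(),t.round(4).tolist()
E
python3 - <<'E'
from h import *
print(frac([600,-70,200],0.188))
E
```

```text
([-1.4144, 1.8993, -0.0526], [-0.0, -0.0, 0.5908])
```

Emit:
send_rows:
  moves:
    - [[-0.745,1.0,-0.053,0,0,0.591],[-0.745,1.0,-0.053,0,0,0.591],[-0.745,1.0,-0.053,0,0,0.591],[-0.745,1.0,-0.053,0,0,0.591],[-0.745,1.0,-0.053,0,0,0.591],[-0.745,1.0,-0.053,0,0,0.591],[-0.745,1.0,-0.053,0,0,0.591],[-0.745,1.0,-0.053,0,0,0.591],[-0.745,1.0,-0.053,0,0,0.591],[-0.745,1.0,-0.053,0,0,0.591],[-0.745,1.0,-0.053,0,0,0.591]]

```text
t: 2.37
eef_pos: [446.8, 227.3, 200.3]
tcp_rot: [-3.141, -0.0, 0.184]
ft_force: [-0.0, 0.1, 0.0]
opening: 1.002
```

```bash
python3 - <<'E'
from h import *
print(env.state()['eef_pos'],env.state()['tcp_rot'],frac([600,-70,200],0.188))
E
```

```text
[446.7907457  227.2593001  200.33057915] [-3.14141049e+00 -4.20611949e-04  1.83728229e-01] ([0.3211, 1.0675, 0.001], [-0.0001, -0.0003, -0.0027])
```

Emit:
send_rows:
  moves:
    - [[0.32,1.0,0,0,0,-0.003],[0.32,1.0,0,0,0,-0.003],[0.32,1.0,0,0,0,-0.003],[0.32,1.0,0,0,0,-0.003],[0.32,1.0,0,0,0,-0.003],[0.32,1.0,0,0,0,-0.003],[0.32,1.0,0,0,0,-0.003],[0.32,1.0,0,0,0,-0.003],[0.32,1.0,0,0,0,-0.003],[0.32,1.0,0,0,0,-0.003]]

```text
t: 3.2
eef_pos: [596.3, -47.4, 199.5]
tcp_rot: [-3.141, 0.001, 0.192]
ft_force: [0.0, 0.7, -0.2]
opening: 0.997
```

```bash
python3 - <<'E'
from h import *
st=env.state(); r=env.read_camera('wrist'); T=Tcam('wrist',r,st)
np.savez('w1.npz',T=T,mtx=r['mtx']); cv2.imwrite('pics/w1.png',r['image'][:,:,::-1])
print(st['eef_pos'],st['tcp_rot'])
im=np.clip(r['image'][:,:,::-1].astype(float)*1.5,0,255).astype(np.uint8)
cv2.imwrite('pics/w1b.png',cv2.resize(im,(800,500),interpolation=cv2.INTER_CUBIC))
for n in ['stop','stop_grip','release','jaw_mouth','blank']:
    print(n,[(round(d['confidence'],2),np.round(d['xy']).tolist()) for d in env.look_for('wrist',n)[:3]])
E
```

```text
[596.30051191 -47.43273655 199.52717802] [-3.14092125e+00  7.19273092e-04  1.91978339e-01]
stop [(0.82, [308.0, 207.0])]
stop_grip [(0.94, [307.0, 204.0])]
release [(0.53, [307.0, 220.0])]
jaw_mouth [(0.93, [308.0, 207.0])]
blank [(0.88, [153.0, 14.0]), (0.85, [311.0, 57.0])]
```

View pics/w1b.png

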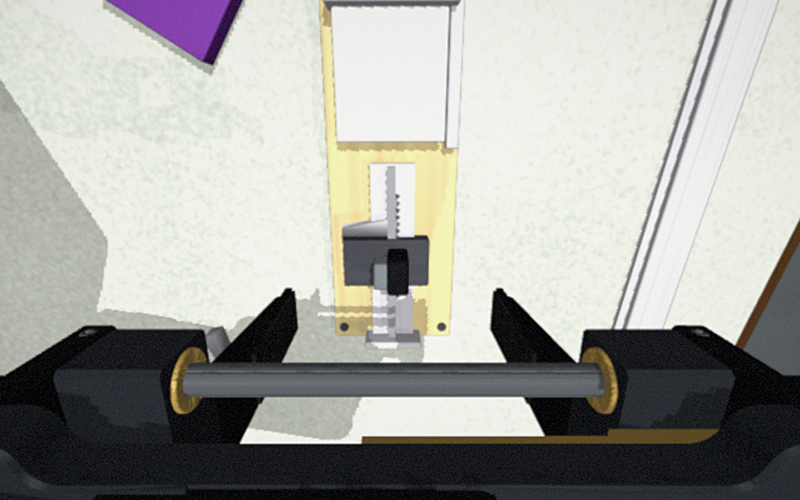

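The view shows the stop at (308,207) native, the grip's black top at about (318,218) with the grey button on its left, the blank above at (311,57), and the rack on the +x side. I'll refine the jig pose from these features.

```bash
python3 - <<'E'
from h import *
z=np.load('w1.npz'); r={'mtx':z['mtx']}; T=z['T']
im=cv2.imread('pics/w1.png')
f=lambda p,h: ray(np.array(p)*0.8,r,T,h)[:2]
o=np.array([581.3,-15.4]); yaw=0.188
def toj(P): c,s=np.cos(yaw),np.sin(yaw); return (np.array([[c,s],[-s,c]])@(P-o)).round(1)
for n,p,h in [('bed -x-y',(335,335),12),('bed +x-y',(449,335),12),('bed right up',(457,200),12),('bed left up',(327,100),12),('blank -x-y top',(337,140),34),('blank +x-y top',(448,142),34),('blank left top',(331,8),34),('grip top +x-y',(409,295),78),('grip top -x -y',(388,295),78),('grip top +y? right',(409,257),78),('stop -x -y',(343,286),34),('stop +x-y',(429,285),34),('stop +x+y',(429,237),34),('stop -x+y',(343,238),34),('mouth',(342,225),34),('wall bottom',(333,2),42)]:
    P=f(p,h); print(n,P.round(1),toj(P))
c=np.clip(im[160:290,250:380].astype(float)*2,0,255).astype(np.uint8)
cv2.imwrite('pics/w1c.png',cv2.resize(c,(600,600),interpolation=cv2.INTER_CUBIC))
E
```

```text
bed -x-y [ 556.7 -194.4] [ -57.6 -171.2]
bed +x-y [ 683.9 -169.6] [  72.  -170.6]
bed right up [656.  -17.7] [ 73.  -16.2]
bed left up [512.6  51.4] [-55.   78.5]
blank -x-y top [530.3  18.2] [-43.8  42.5]
blank +x-y top [630.8  35.9] [58.2 41.1]
blank left top [509.6 122.5] [-44.7 148.8]
grip top +x-y [ 620.9 -101.9] [ 22.8 -92.4]
grip top -x -y [ 602.2 -105.5] [  3.6 -92.4]
grip top +y? right [613.6 -66.2] [ 22.2 -55.9]
stop -x -y [ 557.8 -123.7] [ -43.3 -102. ]
stop +x-y [ 644.4 -105.7] [  45.1 -100.5]
stop +x+y [633.3 -55.8] [ 43.6 -49.4]
stop -x+y [550.  -73.1] [-41.6 -50.8]
mouth [547.  -60.2] [-42.1 -37.6]
wall bottom [512.1 125.1] [-41.7 151. ]
```

View pics/w1c.png

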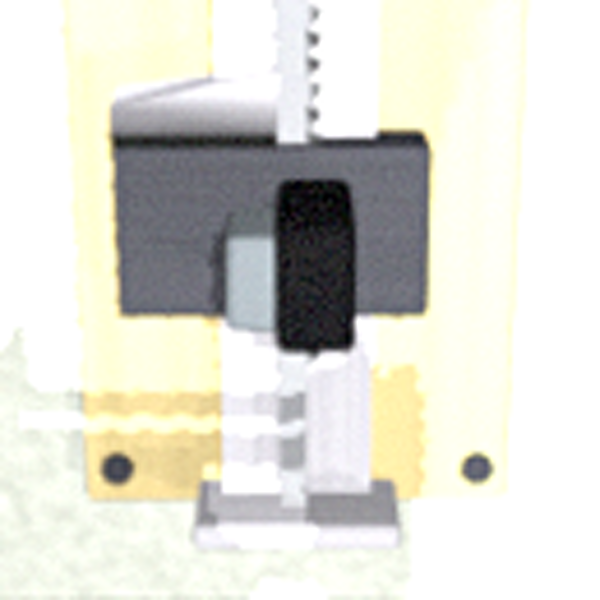

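```bash
python3 - <<'E'
from h import *
print(frac([605.2,-87.9,48],0.188))
E
```

```text
([0.0035, 0.1411, 0.5081], [0.0, -0.0002, 0.0039])
```

Emit:
send_rows:
  moves:
    - [[0.003,0.141,0.2,0,0,0.004],[0.003,0.141,0.3,0,0,0.004],[0.003,0.141,0.4,0,0,0.004],[0.003,0.141,0.45,0,0,0.004],[0.003,0.141,0.5,0,0,0.004],[0.003,0.141,0.508,0,0,0.004],[0.003,0.141,0.508,0,0,0.004],[0.003,0.141,0.508,0,0,0.004],[0.003,0.141,0.508,0,0,0.004]]

```text
t: 4.25
eef_pos: [605.8, -89.0, 49.2]
tcp_rot: [3.141, -0.002, 0.187]
ft_force: [-0.4, 0.1, 0.3]
opening: 0.999
```

```bash
python3 - <<'E'
from h import *
st=env.state(); r=env.read_camera('wrist')
print(st['eef_pos'],st['tcp_rot'],st['ft_force'],frac([605.2,-87.9,48],0.188))
im=np.clip(r['image'][:,:,::-1].astype(float)*1.5,0,255).astype(np.uint8)
cv2.imwrite('pics/w2.png',cv2.resize(im[150:400,120:520],(800,500),interpolation=cv2.INTER_CUBIC))
E
```

```text
[605.81084793 -89.04264318  49.20986296] [ 3.14076033e+00 -2.04098505e-03  1.86564819e-01] [-0.43652405  0.08587522  0.26204249] ([-0.0012, -0.0044, 0.0039], [0.0006, -0.0013, -0.001])
```

View pics/w2.png

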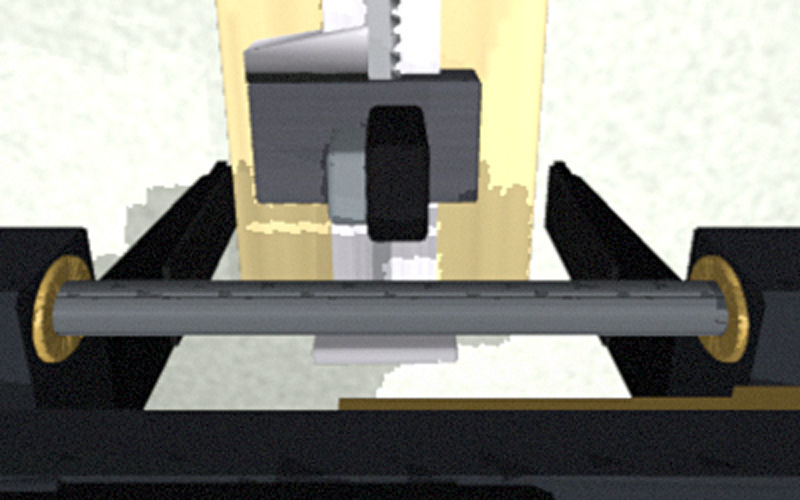

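The view shows the grip (native about (320,237)) centred between the open fingertips in x. I'll check y by projecting the TCP and the expected stop points.

```bash
python3 - <<'E'
from h import *
st=env.state(); r=env.read_camera('wrist'); T=Tcam('wrist',r,st); M=np.array(r['mount'])
v=lambda p:((p-np.array([120,150]))*2).round()
for p in [(0,0,0),(0,0,8),(47.5,-10,8),(-47.5,-10,8),(47.5,10,8),(0,0,-11)]: print(p,v(proj(p,r,M)))
yaw=.1866
for n,p,h in [('stop+y',(362,75),34),('stop-y',(362,203),34),('grip top-y',(398,240),78),('grip top+x',(430,235),78)]:
    P=ray(np.array(p)/2+[120,150],r,T,h)-st['eef_pos']; c,s=np.cos(yaw),np.sin(yaw); print(n,(c*P[0]+s*P[1]).round(1),(-s*P[0]+c*P[1]).round(1))
E
```

```text
(0, 0, 0) [390. 160.]
(0, 0, 8) [390. 152.]
(47.5, -10, 8) [522. 126.]
(-47.5, -10, 8) [258. 126.]
(47.5, 10, 8) [519. 177.]
(0, 0, -11) [390. 173.]
stop+y -10.2 27.0
stop-y -10.9 -24.3
grip top-y 2.4 -14.9
grip top+x 12.4 -13.2
```

Emit:
send_rows:
  moves:
    - [[0,-0.004,0.003,0,0,0],[0,-0.004,0.003,0,0,0],[0,-0.004,0.003,0,0,0],[0,-0.004,0.003,0,0,0],[0,-0.004,0.003,0,0,0],[0,-0.004,0.003,0,0,0],[0,-0.004,0.003,0,0,0],[0,-0.004,0.003,0,0,0],[0,-0.004,0.003,0,0,0],[0,-0.004,0.003,0,0,0]]
  grip: 1

```text
t: 5.18
eef_pos: [604.9, -88.0, 46.8]
tcp_rot: [-3.142, -0.0, 0.186]
ft_force: [0.6, 0.4, -0.7]
opening: 0.354
```

Emit:
send_rows:
  moves:
    - [[0,0,0,0,0,0],[0,0,0,0,0,0],[0,0,0,0,0,0],[0,0,0,0,0,0]]

```text
t: 5.52
eef_pos: [605.6, -88.1, 47.9]
tcp_rot: [3.141, -0.002, 0.186]
ft_force: [-1.6, -0.5, 9.2]
opening: 0.076
```

```bash
python3 - <<'E'
from h import *
st=env.state(); print(st['opening'],st['ft_force']); r=env.read_camera('wrist'); s=env.read_camera('side')
a=np.clip(r['image'][:,:,::-1].astype(float)*1.5,0,255).astype(np.uint8); b=np.clip(s['image'][:,:,::-1].astype(float)*1.5,0,255).astype(np.uint8)
cv2.imwrite('pics/w3.png',np.hstack([cv2.resize(a[150:400,200:450],(400,400)),cv2.resize(b[150:280,290:420],(400,400),interpolation=cv2.INTER_CUBIC)]))
E
```

```text
0.07619155344310892 [-1.61195055 -0.49651026  9.23470627]
```

View pics/w3.png

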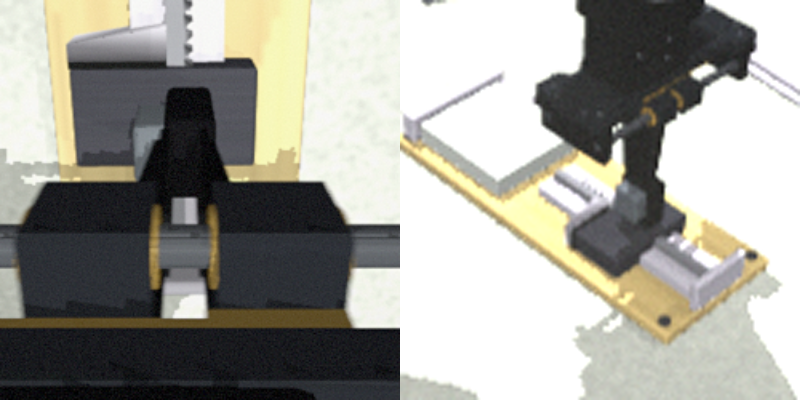

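```bash
python3 - <<'E'
from h import *
st=env.state(); s=env.read_camera('side'); T=Tcam('side',s); t=env.read_camera('top'); Tt=Tcam('top',t)
Rm=R.from_euler('xyz',st['tcp_rot']); 
for p in [(0,0,8),(0,-10,8),(0,10,8),(0,0,-60)]:
    P=Rm.apply(p)+st['eef_pos']; print(p,P.round(1),'side',(proj(P,s,T)).round(1),'crop',((proj(P,s,T)-[290,150])*400/130+[400,0]).round(),'top',proj(P,t,Tt).round(1))
yaw=.188;o=np.array([583.1,-12.5]);c,sn=np.cos(yaw),np.sin(yaw)
for n,q in [('button mid',(-12,-78.5,60)),('grip top+x-y',(20,-95.5,78)),('grip top+x+y',(20,-61.5,78)),('stop +x-y',(52,-104,34)),('stop -x-y',(-45,-104,34)),('bed-x-y',(-60,-175,12)),('bed+x-y',(70,-175,12))]:
    P=np.array([o[0]+c*q[0]-sn*q[1],o[1]+sn*q[0]+c*q[1],q[2]]); print(n,((proj(P,s,T)-[290,150])*400/130+[400,0]).round(), 'top',proj(P,t,Tt).round(1))
print(env.look_for('side','release'),env.look_for('wrist','stop_grip'))
b=np.clip(s['image'][185:245,340:400,::-1].astype(float)*2.5,0,255).astype(np.uint8)
a=np.clip(env.read_camera('wrist')['image'][185:285,260:380,::-1].astype(float)*3.5,0,255).astype(np.uint8)
cv2.imwrite('pics/w4.png',np.hstack([cv2.resize(b,(390,400),interpolation=cv2.INTER_CUBIC),cv2.resize(a,(400,400),interpolation=cv2.INTER_CUBIC)]))
E
```

```text
(0, 0, 8) [605.5 -88.2  39.9] side [366.9 218.6] crop [637. 211.] top [364.6 174.4]
(0, -10, 8) [603.6 -78.3  39.9] side [364.1 216.7] crop [628. 205.] top [360.7 175.1]
(0, 10, 8) [607.3 -98.   39.9] side [369.7 220.5] crop [645. 217.] top [368.5 173.7]
(0, 0, -60) [605.3 -88.1 107.9] side [368.5 198.4] crop [642. 149.] top [367.1 169.9]
button mid [622. 204.] top [366.9 181. ]
grip top+x-y [665. 180.] top [372.  165.7]
grip top+x+y [634. 161.] top [358.  168.3]
stop +x-y [693. 207.] top [371.  155.8]
stop -x-y [615. 261.] top [378.5 193.4]
bed-x-y [666. 337.] top [406.  194.9]
bed+x-y [769. 258.] top [396.  145.6]
[{'xy': [364.4, 215.0], 'confidence': 0.61}] [{'xy': [293.0, 214.1], 'confidence': 0.8}]
```

View pics/w4.png

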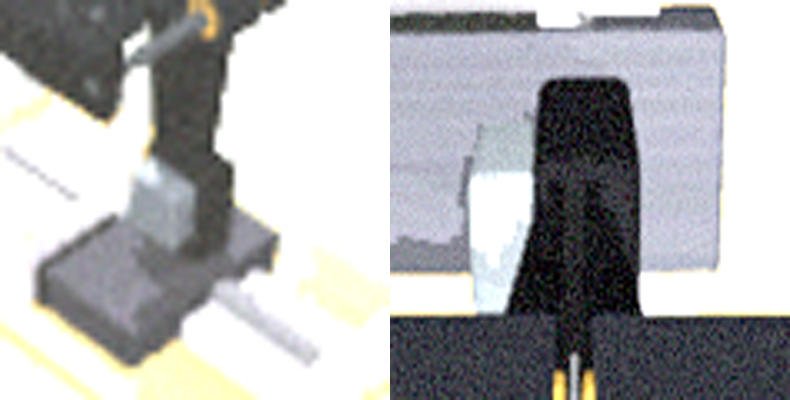

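The side view suggests the fingers shut on top of the grip (about (190,140) in the left crop) and that the button is still out. So the tips seem higher than I assumed. I'll open again and check against projected tool points.

Emit:
send_rows:
  moves:
    - [[0,0,-0.01,0,0,0],[0,0,-0.01,0,0,0],[0,0,-0.01,0,0,0],[0,0,-0.01,0,0,0],[0,0,-0.01,0,0,0],[0,0,-0.01,0,0,0],[0,0,-0.01,0,0,0],[0,0,-0.01,0,0,0]]
  grip: -0.2

```text
t: 6.53
eef_pos: [604.8, -88.1, 49.7]
tcp_rot: [-3.141, 0.0, 0.186]
ft_force: [-0.7, -0.6, 0.2]
opening: 0.511
```

```bash
python3 - <<'E'
from h import *
st=env.state(); s=env.read_camera('side'); T=Tcam('side',s); w=env.read_camera('wrist'); M=np.array(w['mount'])
print(st['eef_pos'],st['opening'],st['ft_force'])
Rm=R.from_euler('xyz',st['tcp_rot']); h=st['opening']*47.5
a=cv2.resize(np.clip(s['image'][150:250,310:430,::-1].astype(float)*2,0,255).astype(np.uint8),(480,400),interpolation=cv2.INTER_CUBIC)
b=cv2.resize(np.clip(w['image'][180:330,240:395,::-1].astype(float)*2.5,0,255).astype(np.uint8),None,fx=2,fy=2,interpolation=cv2.INTER_CUBIC)
for z,c in [(8,(0,0,255)),(-28,(0,200,0))]:
  for x in (-h,h):
    for y in (-10,10):
      p=(x,y,z)
      q=proj(Rm.apply(p)+st['eef_pos'],s,T); cv2.circle(a,tuple(int(v) for v in (q-[310,150])*4),2,c,-1)
      q=proj(p,w,M); cv2.circle(b,tuple(int(v) for v in (q-[240,180])*2),2,c,-1)
o=np.zeros((400,800,3),np.uint8); o[:,:480]=a; o[:300,485:795]=b
cv2.imwrite('pics/w5.png',o)
E
```

```text
[604.8451012  -88.05788351  49.70639349] 0.5112816901787258 [-0.69256153 -0.5779246   0.15528474]
```

View pics/w5.png

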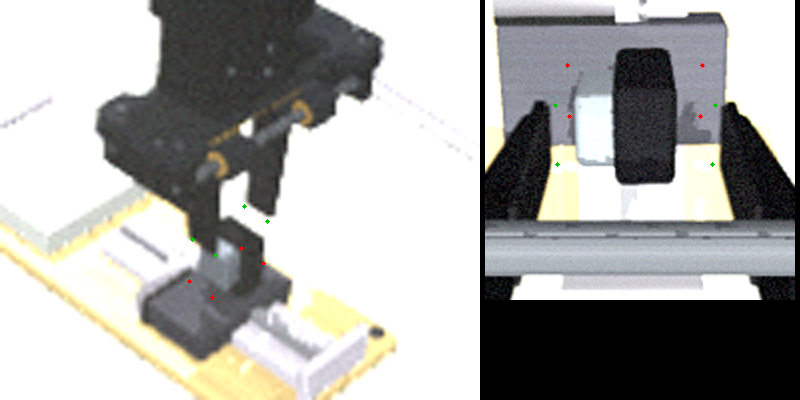

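Both views show the real fingertips about 37 mm further back along the tool than the text says: the tips match the green marks at tool z of about -29, not the red ones at +8. The contact with the grip top (78 mm) at eef z of about 47.5 agrees, giving tips at eef z + 30. I'll use that from here on.

Emit:
send_rows:
  moves:
    - [[0,-0.003,0,0,0,0],[0,-0.003,0,0,0,0],[0,-0.003,0,0,0,0],[0,-0.003,0.03,0,0,0],[0,-0.003,0.06,0,0,0],[0,-0.003,0.09,0,0,0],[0,-0.003,0.11,0,0,0],[0,-0.003,0.125,0,0,0],[0,-0.003,0.125,0,0,0],[0,-0.003,0.125,0,0,0]]
  grip: -1

```text
t: 7.47
eef_pos: [604.6, -87.2, 12.0]
tcp_rot: [-3.141, 0.0, 0.186]
ft_force: [0.4, 0.5, -0.2]
opening: 0.997
```

Emit:
send_rows:
  moves:
    - [[0,0,0,0,0,0],[0,0,0,0,0,0],[0,0,0,0,0,0],[0,0,0,0,0,0],[0,0,0,0,0,0],[0,0,0,0,0,0],[0,0,0,0,0,0],[0,0,0,0,0,0],[0,0,0,0,0,0],[0,0,0,0,0,0],[0,0,0,0,0,0],[0,0,0,0,0,0]]
  grip: 1

```text
t: 8.47
eef_pos: [605.2, -87.1, 12.3]
tcp_rot: [3.141, -0.001, 0.186]
ft_force: [4.2, 0.4, -2.6]
opening: 0.262
```

Emit:
send_rows:
  moves:
    - [[0,-0.03,0,0,0,0],[0,-0.06,0,0,0,0],[0,-0.09,0,0,0,0],[0,-0.12,0,0,0,0],[0,-0.15,0,0,0,0],[0,-0.18,0,0,0,0],[0,-0.2,0,0,0,0],[0,-0.21,0,0,0,0],[0,-0.215,0,0,0,0],[0,-0.215,0,0,0,0]]

```text
t: 9.3
eef_pos: [592.6, -23.3, 12.3]
tcp_rot: [-3.141, 0.0, 0.186]
ft_force: [1.5, 1.2, -2.4]
opening: 0.259
```

Emit:
send_rows:
  moves:
    - [[0,-0.006,0,0,0,0],[0,-0.012,0,0,0,0],[0,-0.018,0,0,0,0],[0,-0.024,0,0,0,0],[0,-0.027,0,0,0,0],[0,-0.027,0,0,0,0]]

```text
t: 9.8
eef_pos: [591.6, -17.8, 12.3]
tcp_rot: [3.139, -0.0, 0.186]
ft_force: [3.0, -16.9, -5.3]
opening: 0.26
```

Travel was about 70 mm, and a 17 N reaction shows it reached the hard end. Now I let go and check.

Emit:
send_rows:
  moves:
    - [[0,0.003,0,0,0,0],[0,0.003,0,0,0,0],[0,0.003,0,0,0,0],[0,0.003,0,0,0,0],[0,0.003,0,0,0,0],[0,0.003,0,0,0,0],[0,0.003,-0.1,0,0,0],[0,0.003,-0.2,0,0,0],[0,0.003,-0.3,0,0,0],[0,0.003,-0.4,0,0,0],[0,0.003,-0.55,0,0,0],[0,0.003,-0.6,0,0,0]]
  grip: -1

```text
t: 10.8
eef_pos: [592.6, -16.5, 197.2]
tcp_rot: [3.14, -0.005, 0.186]
ft_force: [0.6, -0.5, 0.5]
opening: 0.99
```

```bash
python3 - <<'E'
from h import *
st=env.state(); r=env.read_camera('wrist'); T=Tcam('wrist',r,st); print(st['eef_pos'],st['ft_force'])
np.savez('w6.npz',T=T,mtx=r['mtx']); cv2.imwrite('pics/w6.png',r['image'][:,:,::-1])
c=np.clip(r['image'][20:290,220:400,::-1].astype(float)*1.4,0,255).astype(np.uint8)
cv2.imwrite('pics/w6c.png',cv2.resize(c,(400,600),interpolation=cv2.INTER_CUBIC))
print(frac([435,-327,215],0.0))
E
```

```text
[592.62038188 -16.54180389 197.17528982] [ 0.59851396 -0.47047704  0.47308366]
([-0.7106, 0.9188, -0.0566], [0.0011, -0.0055, 0.1186])
```

View pics/w6c.png

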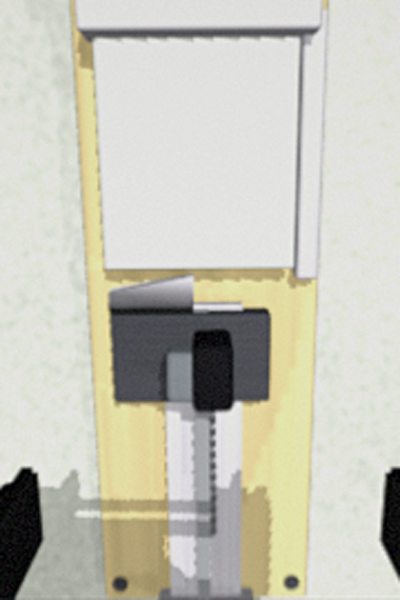

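The picture shows the stop home next to the blank (jaw face at (150,290) in the crop) and the grey button standing out at rest, so it is locked. I'll refit the jig pose from this view and go to the holder.

```bash
python3 - <<'E'
from h import *
from scipy.optimize import least_squares
z=np.load('w6.npz'); r={'mtx':z['mtx']}; T=z['T']
g=lambda p,h: ray(np.array(p)/2.2222+[220,20],r,T,h)[:2]
C=[('x',-60,(79,100),12),('x',-60,(92,400),12),('x',-60,(102,570),12),('x',70,(317,300),12),('x',70,(305,580),12),
('x',-45,(110,291),34),('y',26.5,(110,291),34),('y',34,(192,275),34),('x',0,(192,275),34),('y',150,(100,37),42-4),('x',20,(232,370),78),('y',-27,(212,410),78)]
def res(q):
    c,s=np.cos(q[2]),np.sin(q[2]); out=[]
    for a,v,p,h in C:
        d=g(p,h)-q[:2]; j=(c*d[0]+s*d[1],-s*d[0]+c*d[1]); out.append(j[a=='y']-v)
    return np.array(out)
s=least_squares(res,[583,-12,.188],loss='soft_l1'); print(s.x,res(s.x).round(1))
q=s.x;c,sn=np.cos(q[2]),np.sin(q[2])
for p,h in [((107,268),34),((294,268),34),((96,40),34),((299,40),34)]:
    d=g(p,h)-q[:2]; print('blank',(c*d[0]+sn*d[1]).round(1),(-sn*d[0]+c*d[1]).round(1))
E
```

```text
[ 5.82799688e+02 -1.21106128e+01  1.85972291e-01] [ 0.9 -0.7 -0.2 -0.2  0.5  0.8 -0.3  0.6 -0.5 -3.  -0.5  0.9]
blank -45.2 38.3
blank 53.4 38.3
blank -45.7 146.4
blank 51.8 146.5
```

Emit:
send_rows:
  moves:
    - [[-0.71,0.919,-0.057,0,0,0.119],[-0.71,0.919,-0.057,0,0,0.119],[-0.71,0.919,-0.057,0,0,0.119],[-0.71,0.919,-0.057,0,0,0.119],[-0.71,0.919,-0.057,0,0,0.119],[-0.71,0.919,-0.057,0,0,0.119],[-0.71,0.919,-0.057,0,0,0.119],[-0.71,0.919,-0.057,0,0,0.119],[-0.71,0.919,-0.057,0,0,0.119],[-0.71,0.919,-0.057,0,0,0.119],[-0.71,0.919,-0.057,0,0,0.119]]

```text
t: 11.77
eef_pos: [432.8, -327.3, 209.1]
tcp_rot: [-3.141, 0.0, -0.003]
ft_force: [0.9, 0.7, -1.1]
opening: 1.001
```

```bash
python3 - <<'E'
from h import *
st=env.state(); r=env.read_camera('wrist'); T=Tcam('wrist',r,st); print(st['eef_pos'],st['tcp_rot'],st['joints'].round(2))
np.savez('w7.npz',T=T,mtx=r['mtx']); cv2.imwrite('pics/w7.png',r['image'][:,:,::-1])
print([(x['confidence'],x['xy']) for x in env.look_for('wrist','wedge')+env.look_for('wrist','holder')], [ray(x['xy'],r,T,38)[:2].round(1) for x in env.look_for('wrist','holder')])
u,v=proj([434,-327,36],r,T).astype(int); print(u,v)
v0=max(0,min(250,v-75)); u0=max(0,min(440,u-100)); print(u0,v0)
c=np.clip(r['image'][v0:v0+150,u0:u0+200,::-1].astype(float)*1.8,0,255).astype(np.uint8)
cv2.imwrite('pics/w7c.png',cv2.resize(c,(800,600),interpolation=cv2.INTER_CUBIC))
E
```

```text
[ 432.79844151 -327.34489505  209.10783543] [-3.14102359e+00  4.90377923e-05 -2.80143569e-03] [-0.77  0.35  1.73  0.    1.07 -0.77]
[(0.82, [309.5, 95.6]), (0.56, [312.0, 175.2]), (0.96, [318.1, 168.5])] [array([ 436.5, -317.4])]
316 175
216 100
```

View pics/w7c.png

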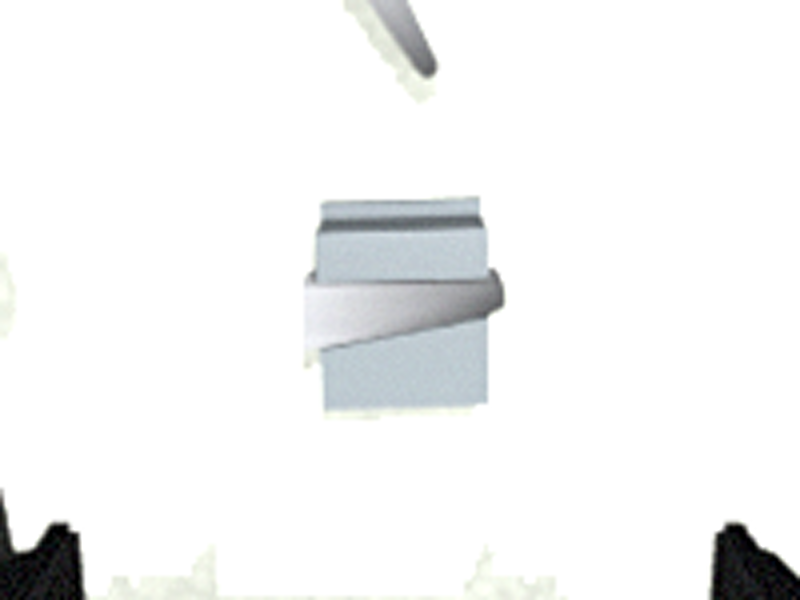

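The crop shows the wedge in the holder: thick end at left (305,316), thin end at right (503,293), straight face up (+y). The decoy small wedge is at (405,35).

```bash
python3 - <<'E'
from h import *
z=np.load('w7.npz'); r={'mtx':z['mtx']}; T=z['T']
g=lambda p,h: ray(np.array(p)/4+[216,100],r,T,h)[:2]
for n,p,h in [('hold L-',(325,408),36),('hold R-',(487,403),36),('hold L+',(318,235),36),('hold R+',(486,229),36),('wedge thick+',(305,283),38),('thick-',(305,349),38),('thin+',(500,279),38),('thin-',(503,310),38),('slot+L',(320,280),36),('slot+R',(487,278),36)]:
    print(n,g(p,h).round(1))
E
```

```text
hold L- [ 409.9 -361.1]
hold R- [ 461.6 -359.6]
hold L+ [ 408.8 -305.6]
hold R+ [ 460.3 -303.9]
wedge thick+ [ 404.7 -320.1]
thick- [ 404.1 -341.1]
thin+ [ 464.7 -319. ]
thin- [ 465.9 -328.8]
slot+L [ 409.2 -319.6]
slot+R [ 460.9 -319.1]
```

```bash
python3 - <<'E'
from h import *
print(frac([435,-326.5,-17.5],0.025))
E
```

```text
([0.0042, 0.0022, 0.7561], [-0.0002, -0.0, -0.0154])
```

Emit:
send_rows:
  moves:
    - [[0.004,0.002,0.12,0,0,-0.0155],[0.004,0.002,0.24,0,0,-0.0155],[0.004,0.002,0.36,0,0,-0.0155],[0.004,0.002,0.48,0,0,-0.0155],[0.004,0.002,0.57,0,0,-0.0155],[0.004,0.002,0.64,0,0,-0.0155],[0.004,0.002,0.7,0,0,-0.0155],[0.004,0.002,0.73,0,0,-0.0155],[0.004,0.002,0.755,0,0,-0.0155],[0.004,0.002,0.755,0,0,-0.0155],[0.004,0.002,0.755,0,0,-0.0155]]

```text
t: 12.88
eef_pos: [434.8, -327.6, -16.6]
tcp_rot: [3.141, -0.0, 0.024]
ft_force: [-0.5, 0.7, -0.4]
opening: 0.997
```

Emit:
send_rows:
  moves:
    - [[0,0,0,0,0,0],[0,0,0,0,0,0],[0,0,0,0,0,0],[0,0,0,0,0,0],[0,0,0,0,0,0],[0,0,0,0,0,0],[0,0,0,0,0,0],[0,0,0,0,0,0],[0,0,0,0,0,0]]
  grip: 1

```text
t: 13.63
eef_pos: [434.4, -327.8, -16.8]
tcp_rot: [3.141, -0.0, 0.023]
ft_force: [-0.7, -0.4, 5.5]
opening: 0.671
```

Emit:
send_rows:
  moves:
    - [[0,0,-0.03,0,0,0],[0,0,-0.08,0,0,0],[0,0,-0.15,0,0,0],[0,0,-0.25,0,0,0],[0,0,-0.33,0,0,0],[0,0,-0.33,0,0,0]]

```text
t: 14.13
eef_pos: [435.7, -328.8, 86.2]
tcp_rot: [3.137, -0.004, 0.024]
ft_force: [-0.2, -0.1, -2.7]
opening: 0.668
```

```bash
python3 - <<'E'
from h import *
st=env.state(); print(st['eef_pos'],st['ft_force'],st['opening'],frac([460,-78.5,60],0.186))
E
```

```text
[ 435.68324403 -328.78914662   86.16532583] [-0.18018803 -0.14444661 -2.69694857] 0.6683290674558311 ([0.1004, -0.8325, 0.0842], [0.0029, -0.0025, -0.1034])
```

Emit:
send_rows:
  moves:
    - [[0.013,-0.1,0,0,0,-0.02],[0.025,-0.21,0,0,0,-0.04],[0.04,-0.33,0,0,0,-0.06],[0.055,-0.45,0.01,0,0,-0.08],[0.07,-0.57,0.03,0,0,-0.1],[0.083,-0.69,0.05,0,0,-0.103],[0.093,-0.77,0.07,0,0,-0.103],[0.1,-0.82,0.084,0,0,-0.103],[0.1,-0.832,0.084,0,0,-0.103],[0.1,-0.832,0.084,0,0,-0.103],[0.1,-0.832,0.084,0,0,-0.103]]

```text
t: 15.05
eef_pos: [458.4, -77.8, 56.6]
tcp_rot: [-3.141, 0.0, 0.186]
ft_force: [-0.2, -0.4, -3.3]
opening: 0.674
```

Emit:
send_rows:
  moves:
    - [[0,0,0.08,0,0,0],[0,0,0.16,0,0,0],[0,0,0.21,0,0,0],[0,0,0.24,0,0,0],[0,0,0.25,0,0,0],[0,0,0.258,0,0,0],[0,0,0.258,0,0,0]]

```text
t: 15.63
eef_pos: [458.7, -77.9, -20.5]
tcp_rot: [3.141, -0.0, 0.185]
ft_force: [-0.6, -0.0, -2.4]
opening: 0.668
```

Emit:
send_rows:
  moves:
    - [[0,0,0.003,0,0,0],[0,0,0.006,0,0,0],[0,0,0.009,0,0,0],[0,0,0.009,0,0,0]]

```text
t: 15.97
eef_pos: [458.8, -77.5, -22.9]
tcp_rot: [3.141, -0.001, 0.185]
ft_force: [0.0, -0.1, 3.4]
opening: 0.668
```

Emit:
send_rows:
  moves:
    - [[0,0,-0.003,0,0,0],[0,0,-0.003,0,0,0],[0,0,-0.003,0,0,0],[0,0,-0.003,0,0,0],[0,0,-0.003,0,0,0],[0,0,-0.003,0,0,0],[0,0,-0.1,0,0,0],[0,0,-0.2,0,0,0],[0,0,-0.32,0,0,0],[0,0,-0.45,0,0,0],[0,0,-0.55,0,0,0],[0,0,-0.6,0,0,0]]
  grip: -1

```text
t: 16.97
eef_pos: [459.3, -77.6, 160.3]
tcp_rot: [3.139, -0.004, 0.185]
ft_force: [-0.7, -0.1, 0.7]
opening: 1.004
```

```bash
python3 - <<'E'
from h import *
st=env.state(); r=env.read_camera('wrist'); T=Tcam('wrist',r,st); print(st['eef_pos'],st['tcp_rot'],st['joints'].round(2))
np.savez('w8.npz',T=T,mtx=r['mtx']); cv2.imwrite('pics/w8.png',r['image'][:,:,::-1])
print([(x['confidence'],x['xy']) for x in env.look_for('wrist','wedge')])
u,v=proj([459,-79,32],r,T).astype(int); v0=v-55;u0=u-55; print(u0,v0)
c=np.clip(r['image'][v0:v0+110,u0:u0+110,::-1].astype(float)*1.3,0,255).astype(np.uint8)
cv2.imwrite('pics/w8c.png',cv2.resize(c,(550,550),interpolation=cv2.INTER_CUBIC))
E
```

```text
[459.34687596 -77.64529174 160.28049003] [ 3.13946152 -0.00413452  0.18542828] [-0.31  0.3   1.97  0.    0.87 -0.49]
[(0.67, [313.8, 181.6]), (0.56, [264.6, 282.2])]
259 130
```

View pics/w8c.png

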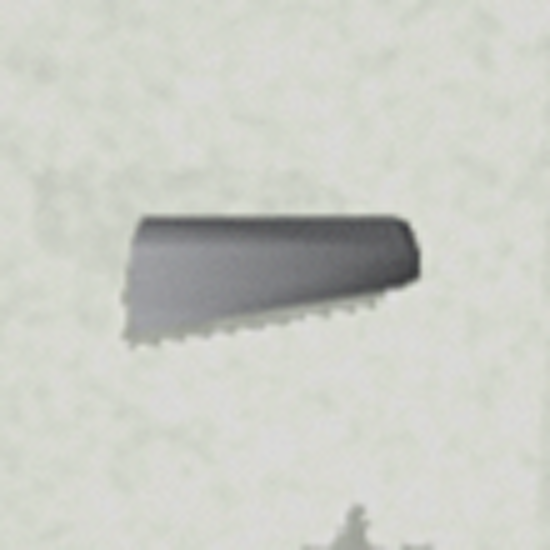

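The wedge stands upright, axis along the tool's x (thick end at left (127,290), thin end at right (420,260)). Now I work out the fresh grasp.

```bash
python3 - <<'E'
from h import *
z=np.load('w8.npz'); r={'mtx':z['mtx']}; T=z['T']
g=lambda p,h: ray(np.array(p)/5+[259,130],r,T,h)[:2]
y=.186; c,s=np.cos(y),np.sin(y)
def J(P): d=P-np.array([582.8,-12.1]); return (np.array([c*d[0]+s*d[1],-s*d[0]+c*d[1]])).round(1)
for n,p in [('thick+',(128,245)),('thick-',(127,335)),('thin mid',(420,268)),('straight mid',(280,244)),('straight R',(390,243))]: print(n,g(p,32).round(1),J(g(p,32)))
st=env.state(); print('tool jig',J(st['eef_pos'][:2]))
E
```

```text
thick+ [425.8 -77.3] [-166.3  -35. ]
thick- [428.8 -97.7] [-167.2  -55.7]
thin mid [490.  -70.6] [-102.   -40.3]
straight mid [458.6 -70.9] [-132.9  -34.9]
straight R [482.3 -66.3] [-108.8  -34.7]
tool jig [-133.3  -41.7]
```

```bash
python3 - <<'E'
from h import *
print(frac([441,-83.2,60],1.756))
E
```

```text
([-0.0655, 0.0059, 0.33], [0.0034, -0.0011, -0.9999])
```

Emit:
send_rows:
  moves:
    - [[-0.0655,0.006,0.1,0,0,-0.08],[-0.0655,0.006,0.2,0,0,-0.16],[-0.0655,0.006,0.3,0,0,-0.24],[-0.0655,0.006,0.33,0,0,-0.32],[-0.0655,0.006,0.33,0,0,-0.4],[-0.0655,0.006,0.33,0,0,-0.48],[-0.0655,0.006,0.33,0,0,-0.56],[-0.0655,0.006,0.33,0,0,-0.64],[-0.0655,0.006,0.33,0,0,-0.72],[-0.0655,0.006,0.33,0,0,-0.8],[-0.0655,0.006,0.33,0,0,-0.88],[-0.0655,0.006,0.33,0,0,-1.0]]

```text
t: 18.07
eef_pos: [438.7, -82.5, 56.4]
tcp_rot: [-3.14, -0.001, 1.691]
ft_force: [0.0, -0.3, -0.5]
opening: 1.001
```

```bash
python3 - <<'E'
from h import *
st=env.state(); print(st['eef_pos'],st['tcp_rot'],st['joints'].round(2)); print(frac([441,-83.2,-24],1.757))
r=env.read_camera('wrist'); T=Tcam('wrist',r,st); cv2.imwrite('pics/w9.png',r['image'][:,:,::-1])
for x in env.outline_of('wrist','wedge')[:2]:
    m=x['region']; ys,xs=np.nonzero(m); print(x['confidence'],x['xy'],xs.min(),xs.max(),ys.min(),ys.max(),[ (b,ray((xs[ys==b].min(),b),r,T,32)[:2].round(1),ray((xs[ys==b].max(),b),r,T,32)[:2].round(1)) for b in range(ys.min(),ys.max()+1,15)])
E
```

```text
[438.68907934 -82.54622723  56.37291345] [-3.13972507e+00 -1.01065471e-03  1.69144801e+00] [-0.33  0.45  2.12  0.    0.58 -2.03]
([-0.0034, 0.0079, 0.2679], [-0.0012, -0.0007, -0.0417])
0.76 [317.2, 226.6] 299 326 193 275 [(193, array([419.8, -91.6]), array([418.5, -81. ])), (208, array([432.2, -94.1]), array([430.1, -76.5])), (223, array([444.4, -91.2]), array([442.4, -74.9])), (238, array([456.7, -86.7]), array([455. , -72.5])), (253, array([469.4, -82. ]), array([467.9, -70. ])), (268, array([482.4, -76.4]), array([481.3, -67.4]))]
0.68 [131.9, 174.7] 92 161 157 196 [(157, array([ 405.9, -205.5]), array([ 405.9, -205.5])), (172, array([ 420.1, -229.5]), array([ 416.6, -199.9])), (187, array([ 433.9, -247.5]), array([ 431.5, -227.2]))]
```

Emit:
send_rows:
  moves:
    - [[-0.003,0.008,0,0,0,-0.042],[-0.003,0.008,0.08,0,0,-0.042],[-0.003,0.008,0.16,0,0,-0.042],[-0.003,0.008,0.21,0,0,-0.042],[-0.003,0.008,0.25,0,0,-0.042],[-0.003,0.008,0.265,0,0,-0.042],[-0.003,0.008,0.267,0,0,-0.042],[-0.003,0.008,0.267,0,0,-0.042]]

```text
t: 18.83
eef_pos: [441.8, -83.3, -22.6]
tcp_rot: [-3.141, -0.0, 1.749]
ft_force: [-0.1, -0.1, 0.5]
opening: 1.0
```

```bash
python3 - <<'E'
from h import *
st=env.state(); print(st['eef_pos'],st['tcp_rot'],st['ft_force'],frac([441,-83.2,-24],1.757))
E
```

```text
[441.75510947 -83.33754836 -22.64233081] [-3.14093182e+00 -4.78237784e-04  1.74926947e+00] [-0.08708293 -0.11659082  0.52685416] ([0.0009, -0.0024, 0.0045], [-0.0004, -0.0003, -0.0049])
```

Emit:
send_rows:
  moves:
    - [[0,-0.002,0.003,0,0,-0.005],[0,-0.002,0.003,0,0,-0.005],[0,-0.002,0.003,0,0,-0.005],[0,-0.002,0.003,0,0,-0.005],[0,-0.002,0.003,0,0,-0.005],[0,-0.002,0.003,0,0,-0.005],[0,-0.002,0.003,0,0,-0.005],[0,-0.002,0.003,0,0,-0.005],[0,-0.002,0.003,0,0,-0.005],[0,-0.002,0.003,0,0,-0.005],[0,-0.002,0.003,0,0,-0.005],[0,-0.002,0.003,0,0,-0.005]]
  grip: 1

```text
t: 19.83
eef_pos: [441.4, -83.5, -23.4]
tcp_rot: [3.142, -0.0, 1.759]
ft_force: [-1.0, -2.1, -0.0]
opening: 0.217
```

Emit:
send_rows:
  moves:
    - [[0,0,0,0,0,0],[0,0,0,0,0,0],[0,0,-0.02,0,0,0],[0,0,-0.06,0,0,0],[0,0,-0.1,0,0,0],[0,0,-0.1,0,0,0],[0,0,-0.1,0,0,0]]

```text
t: 20.42
eef_pos: [441.6, -83.6, 7.0]
tcp_rot: [3.14, 0.001, 1.759]
ft_force: [-0.3, 0.6, -4.0]
opening: 0.191
```

```bash
python3 - <<'E'
from h import *
st=env.state(); print(st['eef_pos'],st['tcp_rot'],st['ft_force'],st['opening']*95)
r=env.read_camera('wrist'); M=np.array(r['mount']); cv2.imwrite('pics/w10.png',r['image'][:,:,::-1])
I=np.eye(4)
# wedge top height in tool frame: bottom z ~ +30 lifted -> find later; report outline in tool coordinates at assumed plane
Td=np.eye(4); 
for x in env.outline_of('wrist','wedge')[:1]:
    ys,xs=np.nonzero(x['region']); print(x['confidence'],x['xy'],xs.min(),xs.max(),ys.min(),ys.max())
    # top face plane: eef z at grasp -24 -> wedge top 32 => tool z=-56
    f=lambda u,v:(lambda p:p)(ray((u,v),r,M,-56)[:2].round(1))
    for b in range(ys.min(),ys.max()+1,8): print(b,f(xs[ys==b].min(),b),f(xs[ys==b].max(),b))
E
```

```text
[441.60666234 -83.5811004    6.99939478] [3.14048813e+00 5.28978379e-04 1.75918840e+00] [-0.33167077  0.58149217 -3.9568214 ] 18.169434937470353
0.81 [314.7, 262.1] 295 332 223 346
223 [ -7.2 -26.8] [  7.9 -26.8]
231 [ -8.3 -22.5] [  8.4 -22.5]
239 [ -8.8 -18.1] [  9.  -18.1]
247 [ -8.9 -13.6] [  9.6 -13.6]
255 [-8. -9.] [ 9.2 -9. ]
263 [-7.5 -4.4] [ 9.2 -4.4]
271 [-7.1  0.3] [9.3 0.3]
279 [-6.6  5.1] [9.4 5.1]
287 [-5.6 10. ] [ 9.5 10. ]Traceback (most recent call last):
  File "<stdin>", line 11, in <module>
    return umr_minimum(a, axis, None, out, keepdims, initial, where)
ValueError: zero-size array to reduction operation minimum which has no identity
```

The wedge is held by its thick half: opening 18.2 mm, straight face flush at tool x of about +9, thick end 13.6 mm behind the tool axis. Next I go in front of the mouth.

```bash
cat >> h.py <<'E'
JO=np.array([582.8,-12.1]); JY=.186
def J2W(x,y): c,s=np.cos(JY),np.sin(JY); return JO+[c*x-s*y,s*x+c*y]
def W2J(P): c,s=np.cos(JY),np.sin(JY); d=np.array(P[:2])-JO; return np.array([c*d[0]+s*d[1],-s*d[0]+c*d[1]]).round(1)
E
python3 - <<'E'
from h import *
print(frac([*J2W(-110.5,27.7),7],JY+np.pi/2), W2J(env.state()['eef_pos']))
E
```

```text
([0.2385, 0.1401, -0.0023], [-0.0002, -0.0002, 0.0015]) [-152.4  -43.9]
```

Emit:
send_rows:
  moves:
    - [[0.06,0.03,0,0,0,0.001],[0.12,0.06,0,0,0,0.001],[0.18,0.1,0,0,0,0.001],[0.22,0.13,0,0,0,0.001],[0.238,0.14,0,0,0,0.001],[0.238,0.14,0,0,0,0.001],[0.238,0.14,0,0,0,0.001]]

```text
t: 21.1
eef_pos: [468.8, -5.6, 6.2]
tcp_rot: [-3.141, -0.0, 1.758]
ft_force: [0.0, -0.4, -2.9]
opening: 0.195
```

```bash
python3 - <<'E'
from h import *
st=env.state(); print(st['eef_pos'],st['tcp_rot'],W2J(st['eef_pos']),st['opening'],st['ft_force'])
r=env.read_camera('wrist'); T=Tcam('wrist',r,st); cv2.imwrite('pics/w11.png',r['image'][:,:,::-1])
for n,p in [('mouth top',(-45,26.5,34)),('blank corner',(-47,38.3,34)),('jaw far',(0,34,34)),('tip mid',(-60,32.4,62))]: print(n,proj([*J2W(*p[:2]),p[2]],r,T).round(1))
for n in ('blank','jaw_mouth','wedge'):
  for x in env.outline_of('wrist',n)[:1]:
    ys,xs=np.nonzero(x['region']); print(n,x['confidence'],np.round(x['xy']),xs.min(),xs.max(),ys.min(),ys.max()); 
    for b in range(250,400,6):
        q=xs[ys==b]
        if len(q): print(b,q.min(),q.max(),end='; ')
c=np.clip(r['image'][200:400,220:420,::-1].astype(float)*1.5,0,255).astype(np.uint8)
cv2.imwrite('pics/w11c.png',cv2.resize(c,(600,600),interpolation=cv2.INTER_CUBIC))
s=env.read_camera('side'); Ts=Tcam('side',s); cv2.imwrite('pics/s11.png',s['image'][:,:,::-1])
E
```

```text
[468.75868606  -5.64588007   6.18083716] [-3.14061957e+00 -3.61293133e-04  1.75827364e+00] [-110.9   27.4] 0.1945403902087174 [ 0.03591752 -0.44084672 -2.86463819]
mouth top [312.2 335.4]
blank corner [329.7 332.9]
jaw far [322.7 387. ]
tip mid [322.  348.7]
blank 0.85 [556. 113.] 433 639 0 233
jaw_mouth 0.79 [301. 335.] 289 318 318 348
322 295 309; 328 292 310; 334 291 311; 340 290 312; 346 289 317; wedge 0.97 [316. 265.] 295 332 222 346
250 296 332; 256 298 331; 262 298 331; 268 299 331; 274 301 331; 280 302 332; 286 304 332; 322 310 329; 328 311 330; 334 311 330; 340 313 329; 346 317 324;
```

Emit:
send_rows:
  moves:
    - [[0,0.015,0.02,0,0,0],[0,0.027,0.04,0,0,0],[0,0.027,0.053,0,0,0],[0,0.027,0.056,0,0,0],[0,0.027,0.058,0,0,0]]

```text
t: 21.77
eef_pos: [477.0, -4.0, -11.3]
tcp_rot: [-3.141, -0.0, 1.758]
ft_force: [-0.6, -0.4, -1.3]
opening: 0.196
```

Emit:
send_rows:
  moves:
    - [[0,0,0.002,0,0,0],[0,0,0.004,0,0,0],[0,0,0.004,0,0,0]]

```text
t: 22.02
eef_pos: [476.9, -4.0, -11.8]
tcp_rot: [-3.141, -0.0, 1.758]
ft_force: [-2.3, -0.5, 2.5]
opening: 0.194
```

Emit:
send_rows:
  moves:
    - [[0,0.01,0,0,0,0],[0,0.02,0,0,0,0],[0,0.03,0,0,0,0],[0.001,0.04,0,0,0,0],[0.001,0.04,0,0,0,0]]

```text
t: 22.43
eef_pos: [489.7, -1.4, -11.8]
tcp_rot: [3.141, 0.0, 1.758]
ft_force: [-2.8, -1.2, 4.7]
opening: 0.192
```

Emit:
send_rows:
  moves:
    - [[0.001,0.01,0,0,0,0],[0.002,0.02,0,0,0,0],[0.004,0.033,0,0,0,0],[0.004,0.033,0,0,0,0]]

```text
t: 22.77
eef_pos: [498.6, 1.6, -11.7]
tcp_rot: [-3.141, -0.0, 1.758]
ft_force: [-5.4, -1.8, 7.4]
opening: 0.19
```

```bash
python3 - <<'E'
from h import *
st=env.state(); f=st['ft_force']; print(W2J(st['eef_pos']),st['eef_pos'],'jig force',(np.cos(JY)*f[0]+np.sin(JY)*f[1]).round(1),(-np.sin(JY)*f[0]+np.cos(JY)*f[1]).round(1),f[2],st['opening']*95)
E
```

```text
[-80.2  29. ] [498.64987774   1.55384064 -11.71037066] jig force -5.6 -0.8 7.365824270508969 18.075464994087447
```

Emit:
send_rows:
  moves:
    - [[0.0015,0.009,-0.001,0,0,0],[0.003,0.018,-0.001,0,0,0],[0.0045,0.027,-0.001,0,0,0],[0.0045,0.027,-0.001,0,0,0]]

```text
t: 23.1
eef_pos: [506.4, 4.3, -11.5]
tcp_rot: [-3.141, 0.0, 1.758]
ft_force: [-5.6, -3.3, 6.4]
opening: 0.193
```

```bash
cat > f.py <<'E'
from h import *
st=env.state(); f=st['ft_force']; print(st['t'],W2J(st['eef_pos']),st['eef_pos'].round(1),st['tcp_rot'].round(3),'jig force',(np.cos(JY)*f[0]+np.sin(JY)*f[1]).round(1),(-np.sin(JY)*f[0]+np.cos(JY)*f[1]).round(1),f[2].round(1),(st['opening']*95).round(1))
E
python3 f.py
```

```text
Traceback (most recent call last):
  File "f.py", line 2, in <module>
    st=env.state(); f=st['ft_force']; print(st['t'],W2J(st['eef_pos']),st['eef_pos'].round(1),st['tcp_rot'].round(3),'jig force',(np.cos(JY)*f[0]+np.sin(JY)*f[1]).round(1),(-np.sin(JY)*f[0]+np.cos(JY)*f[1]).round(1),f[2].round(1),(st['opening']*95).round(1))
                                                                                                                                                                                                                                      ^^^^^^^^^^^^^^^^^^^^^^^^
AttributeError: 'float' object has no attribute 'round'
```

Emit:
send_rows:
  moves:
    - [[0.001,0.007,0,0,0,0],[0.002,0.014,0,0,0,0],[0.003,0.02,0,0,0,0],[0.003,0.02,0,0,0,0]]

```text
t: 23.43
eef_pos: [508.6, 6.1, -11.8]
tcp_rot: [-3.134, -0.001, 1.758]
ft_force: [-17.9, -7.7, 12.8]
opening: 0.191
```

```bash
sed -i "s/(st\['opening'\]\*95).round(1)/st['opening']*95/" f.py; python3 f.py
```

```text
23.4333 [-69.5  31.6] [508.6   6.1 -11.8] [-3.134e+00 -1.000e-03  1.758e+00] jig force -19.0 -4.3 12.8 18.126298537669282
```

Emit:
send_rows:
  moves:
    - [[0,0.005,-0.002,0,0,0],[0,0.01,-0.002,0,0,0],[0,0.015,-0.002,0,0,0],[0,0.015,-0.002,0,0,0]]

```text
t: 23.77
eef_pos: [511.3, 6.9, -11.9]
tcp_rot: [-3.131, -0.002, 1.758]
ft_force: [-21.3, -11.2, 7.8]
opening: 0.187
```

```bash
cat >> f.py <<'E'
r=env.read_camera('wrist'); M=np.array(r['mount'])
x=env.outline_of('wrist','wedge')[:1]
if x:
    ys,xs=np.nonzero(x[0]['region']); print('wedge rows',ys.min(),ys.max(),'cols',xs.min(),xs.max(),[(b,xs[ys==b].min(),xs[ys==b].max()) for b in (235,250,270,285) if (ys==b).any()])
E
python3 f.py
```

```text
23.7667 [-66.7  31.9] [511.3   6.9 -11.9] [-3.131e+00 -2.000e-03  1.758e+00] jig force -23.0 -7.1 7.8 17.754717617791847
wedge rows 219 342 cols 296 332 [(235, np.int64(296), np.int64(332)), (250, np.int64(297), np.int64(332)), (270, np.int64(299), np.int64(330)), (285, np.int64(301), np.int64(328))]
```

The grip has slipped by about 2 mm and the wedge turned slightly in the pads (edge columns 332 to 328), so more pulling here would drive it askew. I'll let go, back off, and push squarely on the thick end with shut fingers.

Emit:
send_rows:
  moves:
    - [[0,-0.018,0,0,0,0],[0,-0.018,0,0,0,0],[0,-0.018,0,0,0,0],[0,-0.018,-0.005,0,0,0],[0,-0.018,-0.005,0,0,0],[0,-0.05,-0.005,0,0,0],[0,-0.1,-0.005,0,0,0],[0,-0.15,-0.005,0,0,0],[0,-0.2,-0.005,0,0,0],[0,-0.2,-0.005,0,0,0]]
  grip: 0.2

```text
t: 24.7
eef_pos: [454.3, -4.0, -9.6]
tcp_rot: [-3.139, -0.001, 1.757]
ft_force: [-0.2, -0.6, 0.3]
opening: 0.398
```

```bash
python3 f.py; python3 - <<'E'
from h import *
st=env.state(); r=env.read_camera('wrist'); T=Tcam('wrist',r,st); cv2.imwrite('pics/w12.png',r['image'][:,:,::-1])
for x in env.outline_of('wrist','wedge')[:1]:
    ys,xs=np.nonzero(x['region']); print(x['confidence'],xs.min(),xs.max(),ys.min(),ys.max())
    for b in range(ys.min(),ys.max()+1,10):
        q=xs[ys==b]
        if len(q): print(b,W2J(ray((q.min(),b),r,T,44)),W2J(ray((q.max(),b),r,T,44)))
E
```

```text
24.7 [-124.7   31.8] [454.3  -4.   -9.6] [-3.139e+00 -1.000e-03  1.757e+00] jig force -0.3 -0.5 0.3 37.82996046813597
wedge rows 317 349 cols 294 327 []
0.71 295 328 318 348
318 [-89.8  21.7] [-89.8  38.7]
328 [-83.   20.5] [-83.   39.4]
338 [-76.   21.5] [-76.   39.5]
348 [-68.9  22.5] [-68.9  39. ]
```

Emit:
send_rows:
  moves:
    - [[-0.006,0,0.003,0,0,0],[-0.006,0,0.003,0,0,0],[-0.006,0,0.003,0,0,0],[-0.006,0,0.003,0,0,0],[-0.006,0,0.003,0,0,0],[-0.006,0.03,0.003,0,0,0],[-0.006,0.06,0.003,0,0,0],[-0.006,0.08,0.003,0,0,0],[-0.006,0.088,0.003,0,0,0],[-0.006,0.088,0.003,0,0,0]]
  grip: 1

```text
t: 25.73
eef_pos: [484.1, -0.7, -10.6]
tcp_rot: [-3.141, -0.0, 1.758]
ft_force: [-0.5, -0.7, 0.0]
opening: 0.005
```

Emit:
send_rows:
  moves:
    - [[0,0.007,0,0,0,0],[0,0.014,0,0,0,0],[0,0.02,0,0,0,0],[0,0.025,0,0,0,0],[0,0.025,0,0,0,0]]

```text
t: 26.15
eef_pos: [485.3, 0.4, -10.7]
tcp_rot: [-3.13, -0.003, 1.758]
ft_force: [-24.0, -12.0, 18.8]
opening: 0.004
```

```bash
python3 f.py
```

```text
26.15 [-93.5  30.3] [ 4.853e+02  4.000e-01 -1.070e+01] [-3.130e+00 -3.000e-03  1.758e+00] jig force -25.8 -7.3 18.8 0.3912073433028468
wedge rows 323 348 cols 311 318 []
```

Emit:
send_rows:
  moves:
    - [[-0.004,0,-0.006,0,0,0],[-0.004,0,-0.006,0,0,0],[-0.004,0.003,-0.006,0,0,0],[-0.004,0.003,-0.006,0,0,0]]

```text
t: 26.58
eef_pos: [489.4, -0.2, -9.3]
tcp_rot: [-3.136, -0.002, 1.758]
ft_force: [-9.0, -1.5, -1.1]
opening: 0.004
```

```bash
python3 f.py
```

```text
26.5833 [-89.5  29. ] [ 4.894e+02 -2.000e-01 -9.300e+00] [-3.136e+00 -2.000e-03  1.758e+00] jig force -9.2 0.2 -1.1 0.37349513930588296
wedge rows 323 348 cols 311 318 []
```

Taking off the downward press let it slide about 4 mm further. I push on in small steps.

Emit:
send_rows:
  moves:
    - [[0,0.004,0,0,0,0],[0,0.008,-0.001,0,0,0],[0,0.01,-0.001,0,0,0],[0,0.01,-0.001,0,0,0]]

```text
t: 27.02
eef_pos: [490.6, 0.2, -9.4]
tcp_rot: [-3.132, -0.003, 1.758]
ft_force: [-14.5, -5.3, 0.0]
opening: 0.007
```

```bash
python3 f.py
```

```text
27.0167 [-88.3  29.1] [ 4.906e+02  2.000e-01 -9.400e+00] [-3.132e+00 -3.000e-03  1.758e+00] jig force -15.2 -2.6 0.0 0.6258551716391508
wedge rows 323 346 cols 310 319 []
```

Emit:
send_rows:
  moves:
    - [[0,0.004,0,0,0,0],[-0.001,0.008,-0.001,0,0,0],[-0.001,0.01,-0.001,0,0,0],[-0.001,0.01,-0.001,0,0,0]]

```text
t: 27.45
eef_pos: [492.6, 0.6, -9.3]
tcp_rot: [-3.13, -0.003, 1.758]
ft_force: [-17.0, -6.1, 1.2]
opening: 0.005
```

```bash
python3 f.py
```

```text
27.45 [-86.3  29.1] [492.6   0.6  -9.3] [-3.130e+00 -3.000e-03  1.758e+00] jig force -17.9 -2.8 1.2 0.4967632586065308
wedge rows 323 348 cols 310 318 []
```

Emit:
send_rows:
  moves:
    - [[0,0.004,0,0,0,0],[0,0.006,0,0,0,0],[0,0.007,0,0,0,0],[0,0.007,0,0,0,0]]

```text
t: 27.88
eef_pos: [493.4, 0.8, -9.4]
tcp_rot: [-3.128, -0.004, 1.758]
ft_force: [-22.0, -9.3, 2.2]
opening: 0.004
```

```bash
python3 f.py
```

```text
27.8833 [-85.5  29.2] [493.4   0.8  -9.4] [-3.128 -0.004  1.758] jig force -23.3 -5.1 2.2 0.41495181068619624
wedge rows 322 343 cols 312 318 []
```

Emit:
send_rows:
  moves:
    - [[0,-0.02,0,0,0,0],[0,-0.06,0,0,0,0],[0,-0.1,0,0,0,0],[0,-0.1,-0.1,0,0,0],[0,-0.1,-0.23,0,0,0],[0,-0.1,-0.36,0,0,0],[0,-0.1,-0.5,0,0,0],[0,-0.05,-0.62,0,0,0],[0,0.08,-0.68,0,0,0],[0,0.2,-0.7,0,0,0],[0,0.27,-0.7,0,0,0],[0,0.27,-0.7,0,0,0]]
  grip: -1

```text
t: 28.98
eef_pos: [583.2, 16.4, 202.1]
tcp_rot: [3.139, 0.0, 1.758]
ft_force: [-0.9, 0.8, 0.0]
opening: 0.788
```

```bash
python3 - <<'E'
from h import *
st=env.state(); r=env.read_camera('wrist'); T=Tcam('wrist',r,st); print(W2J(st['eef_pos']),st['eef_pos'],st['ft_force'])
cv2.imwrite('pics/w13.png',r['image'][:,:,::-1]); np.savez('w13.npz',T=T,mtx=r['mtx'])
for n in ('wedge','blank'):
  for x in env.outline_of('wrist',n)[:2]:
    ys,xs=np.nonzero(x['region']); print(n,x['confidence'],np.round(x['xy']),xs.min(),xs.max(),ys.min(),ys.max())
    for b in np.linspace(ys.min()+2,ys.max()-2,6).astype(int):
        q=xs[ys==b]; h=44 if n=='wedge' else 34
        print(b,W2J(ray((q.min(),b),r,T,h)),W2J(ray((q.max(),b),r,T,h)))
    cv2.imwrite('pics/m_%s.png'%n,x['region'].astype(np.uint8)*255)
s=env.read_camera('side'); t=env.read_camera('top'); cv2.imwrite('pics/s13.png',s['image'][:,:,::-1]); cv2.imwrite('pics/t13.png',t['image'][:,:,::-1])
f=lambda im,a,b,c,d,w,h:cv2.resize(np.clip(im[a:b,c:d,::-1].astype(float)*1.4,0,255).astype(np.uint8),(w,h),interpolation=cv2.INTER_CUBIC)
u,v=proj([*J2W(-20,35),34],r,T).astype(int); print(u,v); v0=int(np.clip(v-100,0,200)); u0=int(np.clip(u-130,0,380))
cv2.imwrite('pics/final.png',np.hstack([f(r['image'],v0,v0+200,u0,u0+260,520,400),f(s['image'],150,290,280,420,280,400)])); print(u0,v0)
E
```

```text
[ 5.7 27.9] [583.20562897  16.41223056 202.14167965] [-0.91683289  0.7972791   0.00473064]
wedge 0.89 [319. 130.] 307 324 109 165
111 [-71.6  19.6] [-71.6  38.7]
121 [-60.7  21.8] [-60.7  38.9]
131 [-49.6  22.9] [-49.6  39. ]
142 [-37.1  26.4] [-37.2  37.9]
152 [-25.6  28.7] [-25.6  38. ]
163 [-12.6  31.1] [-12.6  38.2]
wedge 0.72 [109.   4.] 88 142 0 12
2 [-178.2 -203.3] [-178.3 -151.2]
3 [-177.3 -202.5] [-177.4 -154.4]
5 [-175.5 -202.9] [-175.6 -160.9]
6 [-174.6 -202. ] [-174.7 -164.1]
8 [-172.8 -198.3] [-172.9 -170.6]
10 [-171.  -193.5] [-171.  -177.1]
blank 0.88 [443.  23.] 383 506 0 73
2 [-181.4  114.4] [-181.5  227.6]
15 [-169.3  105.9] [-169.4  219.3]
29 [-156.1  104.7] [-156.2  211.9]
43 [-142.5  126.3] [-142.6  203.3]
57 [-128.6  148.4] [-128.7  193.4]
71 [-114.4  171. ] [-114.4  184.4]
blank 0.58 [368. 172.] 324 415 133 214
135 [-44.2  41.7] [-44.4 146.7]
150 [-26.5  39.5] [-26.7 148.5]
165 [-8.4 39.7] [ -8.5 147.8]
181 [11.6 39.9] [ 11.4 148.5]
196 [30.9 40.1] [ 30.7 147.8]
212 [52.2 42.8] [ 52. 146.]
320 155
190 55
```

View pics/final.png

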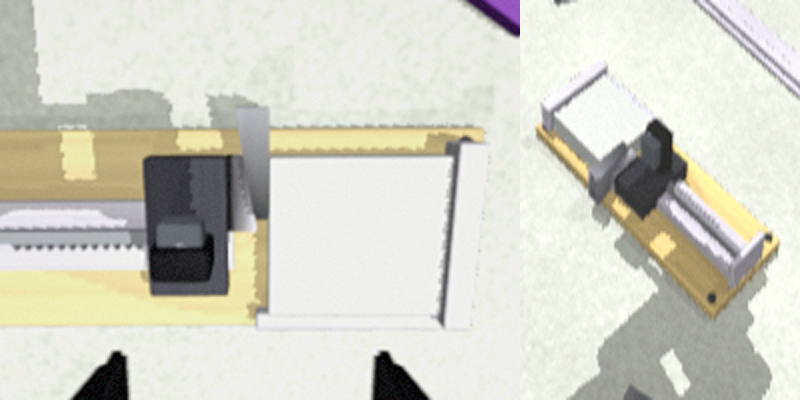

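```bash
python3 - <<'E'
from h import *
z=np.load('w13.npz'); r={'mtx':z['mtx']}; T=z['T']; g=lambda p,h: W2J(ray(np.array(p)/2+[190,55],r,T,h))
s=[g((147,225),34),g((228,225),34)]; print('stop y edges',s,'wall top inner',g((459,225),42),'blank +y',g((452,225),34),'wedge thick',g((252,108),44))
if abs(s[0][1]+35.5)<4: env.job_done(); print('handed in',env.state()['t'])
E
```

```text
stop y edges [array([ -5.2, -34. ]), array([-5.2, 15.3])] wall top inner [ -7.  153.2] blank +y [ -5.5 151.8] wedge thick [-73.7  29.8]
the job is handed in; nothing more can be done
the job is handed in; nothing more can be done
```

The blank is clamped and the job is handed in, at about 29 s of the 67 s allowed.

**What I did**
- **Stop:** I pinched the grip until the button was fully in (25 mm across). I slid the stop about 70 mm to its hard end, where it pushed back with 17 N, and let go. The button sprang out.
- **Wedge:** I lifted the larger wedge by its two ends, set it upright on the bench and took a fresh hold of its thick half. I then drove it thin end first along the bed into the gap.
- **Last stretch:** the hold slipped about 2 mm at 23 N and the wedge turned slightly. I let go and pushed squarely on the thick end with shut fingers. It stalled at 23 N, about where a tight wedge should sit. I then backed off, and the arm stayed about 200 mm up, touching nothing.

**Last checks**
- **Stop:** still home, with its edges measured at -34 and 15 mm against an expected -35.5 and 15.5. The button is out.
- **Wedge:** upright, with its straight face parallel to the blank's edge and its tip at jig x of about -12.
- **Blank:** its right edge moved from 38.3 to about 39.8 mm, against 40 when tight.

**What failed or disagreed**
- **Fingertips:** they really sit about 37 mm further back along the tool than the text says. My first pinch therefore closed on top of the grip with about 9 N, without harm. I corrected for this afterwards.
- **Blank's left edge:** one reading put it at 148 mm and another at 152 mm, against 150 at the fence. That it is tight therefore rests on the stall force and the right edge, within about 1–2 mm of camera error.
- **Bystanders:** I saw no contact with them, but I did not measure them again at the end.

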